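# Unsnap the sample case and load two stone samples

## Robot

A 6-joint arm with a two-finger parallel gripper is mounted at the origin on a cart in front of the work surface, level with it; the furniture and walls round the work are solid. World frame = base frame: x ahead of the robot, y to its left, z up, the work surface at z = 0. Lengths are in m, angles in degrees, forces in N, time in s.
With the tool pointing down it reaches from about 0.375 to 0.75 m from the base axis. Payload 9 kg.
Tool frame: the origin (TCP) lies where the fingers leave the gripper's body, on its centre line; the fingertips stand 73 mm ahead of it and the grasp point (between the pads) lies 54 mm ahead of it (robot.tip_reach is the distance from the TCP to the fingertips, in m); z points along the fingers, y is the direction in which the jaws open and shut (so a half turn about z gives the same grasp; the last joint's range is limited). The gripper opens to 85 mm and grips with 20 to 120 N. Pads are 22 mm wide; open, the fingers measure 114 mm over their backs; the gripper's body (76 mm by 85 mm) begins 54 mm behind the grasp point. The pads swing forward as they close: fully open they stand 13 mm farther back than shut.
Start: joints at [53.818, 5.964, 5.575, 89.605, 0, 77.527], TCP at [0.241, 0.549, 0.304] pointing down, gripper open.
Joint ranges: [-171.21, 171.21], [-48.23, 106.86], [-62.78, 66.21], [-105.2, 120.99], [-86.42, 89.51], [-180, 180]. Speed limits (degrees/s): [127.2, 127.2, 147.25, 180, 180, 180].

## Interface

Orientations are given as [roll, pitch, yaw] about the fixed x, y, z axes, in that order (R = Rz(yaw) Ry(pitch) Rx(roll)).
In Python, from plant import robot gives the robot as it stands. Calls block until the motion is done:
- robot.move_pose(position, orientation): joint-space move of the TCP to a pose.
- robot.line_to(position, vel=0.15, rotation=None, guard=None): straight line of the TCP; rotation=None keeps the orientation; vel is the mean speed in m/s. With guard (N) it stops when the force on the tool has changed by that much, and returns True; else False.
- robot.goto_joints(angles): joint-space move.
- robot.set_gripper(opening): finger opening in m; the grip force is fixed at half the most; returns when the fingers have stopped.
- robot.pause(seconds).
- robot.ik(position, orientation): joint angles nearest the present ones, or None.
- robot.observe(): the state.
- robot.grab_frame(name): name is "scene" or "top"; returns the picture (384x512x3 uint8, blue, green, red); there is no depth.
- robot.get_calibration(name): a dict with "vertical_fov" (degrees; the focal length in pixels is half the picture's height over the tangent of half this angle, whatever the lens; pixels are square), "cx", "cy" (the principal point, pixels), "rvec" (rotation vector, rad) and "tvec" (3), from world to camera coordinates, as OpenCV has them. Camera axes: x right, y down, z forward; pixel columns grow to the right and rows downward; lengths in m; the calibration is good to about 2 mm. A picture is of the moment at which its call begins. get_calibration takes no time and is no camera call.
A pose or a line that the arm cannot do raises robot.IKError and nothing moves.
- robot.job_done(): hands the job in, once; it reports no verdict.
The state is a dict: "time": time; "q": joint angles; "qvel": joint speeds; "joint_torque": joint torques, N m; "tool_pos": TCP position; "tcp_rot": TCP orientation; "ft_force": force on the tool from outside, world axes, zero at the start; "torque": the same for the moment, N m; "gripper_width": finger opening in m.
Only numpy, scipy, OpenCV 4.12 (cv2) and the standard library are available. Lean on these libraries where they do the work, as an engineer would, in place of code of your own. Each camera call takes 0.05 s, during which the arm holds its last target.

## Task

Open the grey sample case: press the orange snap tab on its blue cover inward towards the blue thumb rib and, keeping it pressed, lift the cover off and set it down flat on the bench, right way up and clear of the case. Then put exactly two of the three small stone samples into the case, one lying flat in each of the two compartments, and leave the third sample where it is. Do not disturb the jar, the tin or the rubbing block standing around.

Things in the scene. Friction and masses are not known exactly. Their poses are not given: they have to be found in the camera images.
- case: Grey plastic case, fixed, 226 x 122 x 44 mm (x, y, z), origin at the centre of its underside on the bench; x along its long side. Walls 5 mm, rim at z = 44 mm. Two open compartments, 80 mm (x) by 112 mm (y), foam floor at z = 16 mm, so 28 mm deep, at its ends; between them a 46 mm latch bay (not for samples) with a fixed catch bar level with the rim.
- case_near (a point): Centre of the foam floor of the compartment on the case's -x side (nearer the robot). Axes as the case.
- case_far (a point): Centre of the foam floor of the compartment on the case's +x side (farther from the robot). Axes as the case.
- cover: Loose blue cover, 237 x 132 x 40 mm without its grip, 0.23 kg, origin at the centre of its underside (foot of the skirt). Starts home on the case, axes parallel, origin 8 mm above the bench, flat top at 48 mm. The skirt overlaps the case by 36 mm with 1 mm play: raise it straight by over 40 mm before moving sideways. Nothing reaches below the skirt: it stands level on a bench.
- cover_grip (a point): Middle of the cover's grip, 15 mm above its flat top; axes as the cover. Blue fixed thumb rib, 36 mm long in x, outer face at y = +12 mm; orange snap tab, 30 mm wide, on the -y side; both end about 15 mm above this point. Let go, the tab leans out, its top edge at y = -31 mm. Fully pressed it stands upright, outer face at y = -12 mm: a pinch along y ends 24 mm wide and carries the cover.
- snap_tab (a joint): Angle of the orange snap tab in rad: 0 = let go, its barb caught under the case's catch bar; 0.28 = pressed fully in against its stop. The cover is free from about 0.2. Springs back when let go; holding it fully pressed takes about 7 N at the tab; a pinch of 15 to 30 N is good.
- sample_1_mid (a point): Centre of a loose reddish-brown rough block of stone, 44 x 64 x 28 mm (x, y, z; z up), 0.18 kg, lying on the bench.
- sample_2_mid (a point): Centre of a loose pale beige-grey rough block of stone, 40 x 55 x 22 mm (x, y, z; z up), 0.11 kg, lying on the bench.
- sample_3_mid (a point): Centre of a loose yellow-ochre rough block of stone, 37 x 51 x 22 mm (x, y, z; z up), 0.08 kg, lying on the bench.
- brown_bottle_top (a point): Top centre of a fixed brown and green bottle, diameter 66 mm, 227 mm high, standing on the bench between samples and case: an obstacle, pass in front of it or above it.
- green_bottle_top (a point): Top centre of a fixed green bottle with a red cap, diameter 46 mm, 167 mm high, standing on the bench: an obstacle.
- orange_tin_top (a point): Top centre of a fixed low orange tin, diameter 82 mm, 92 mm high, standing on the bench: an obstacle; the way over it is clear.
- pen_cup_top (a point): Middle of the top of the brushes in a fixed blue cup, diameter 80 mm, 200 mm high with the brushes: an obstacle.
- ochre_jar: Bystander: small ochre jar with a black lid, diameter 53 mm, 62 mm high, origin at the centre of its underside. Not to be disturbed.
- wax_tin: Bystander: round green and white tin, diameter 67 mm, 44 mm high, origin at the centre of its underside. Not to be disturbed.
- rubbing_block: Bystander: dark grey rubbing block, 26 x 68 x 22 mm, origin at the centre of its underside. Not to be disturbed.
There are look-alikes about, which are no part of the job. Leave any purple or red look-alike of the part that bears sample_2_mid alone.

How it is judged (in metres and radians):
On the way, in this order (a step that is already met when the one before it is completed fails the run):
1. the snap tab is pressed in past its release while the cover is still on the case (value of joint snap_tab above 0.2 rad and z of cover in the frame of case below 0.014 m), for 0.05 s.
2. the cover is lifted clear of the case (z of cover in the frame of case above 0.048 m), for 0.1 s.
At the end, for the whole second after the job is handed in: The cover stands on the bench right way up (within 6 mm, tilt under 0.06 rad), at rest, off the case; one sample lies flat (within 0.2 rad) in each compartment, its centre under 22 mm above the foam; the third is within 30 mm of its start (height (world z) of cover below 0.006 m and angle between cover's own z axis and vertical below 0.06 rad and contact force between cover and case below 0.1 N and linear speed of cover below 0.02 m/s and (angle between sample_1_mid's own z axis and vertical below 0.2 rad or angle between sample_1_mid's own z axis and vertical above 2.94 rad) and (angle between sample_2_mid's own z axis and vertical below 0.2 rad or angle between sample_2_mid's own z axis and vertical above 2.94 rad) and (angle between sample_3_mid's own z axis and vertical below 0.2 rad or angle between sample_3_mid's own z axis and vertical above 2.94 rad) and ((x of sample_1_mid in the frame of case_near between -0.04 and 0.04 m and y of sample_1_mid in the frame of case_near between -0.056 and 0.056 m and z of sample_1_mid in the frame of case_near between 0 and 0.022 m and x of sample_2_mid in the frame of case_far between -0.04 and 0.04 m and y of sample_2_mid in the frame of case_far between -0.056 and 0.056 m and z of sample_2_mid in the frame of case_far between 0 and 0.022 m and distance of sample_3_mid from where it was at the start of the episode below 0.03 m) or (x of sample_1_mid in the frame of case_near between -0.04 and 0.04 m and y of sample_1_mid in the frame of case_near between -0.056 and 0.056 m and z of sample_1_mid in the frame of case_near between 0 and 0.022 m and x of sample_3_mid in the frame of case_far between -0.04 and 0.04 m and y of sample_3_mid in the frame of case_far between -0.056 and 0.056 m and z of sample_3_mid in the frame of case_far between 0 and 0.022 m and distance of sample_2_mid from where it was at the start of the episode below 0.03 m) or (x of sample_2_mid in the frame of case_near between -0.04 and 0.04 m and y of sample_2_mid in the frame of case_near between -0.056 and 0.056 m and z of sample_2_mid in the frame of case_near between 0 and 0.022 m and x of sample_1_mid in the frame of case_far between -0.04 and 0.04 m and y of sample_1_mid in the frame of case_far between -0.056 and 0.056 m and z of sample_1_mid in the frame of case_far between 0 and 0.022 m and distance of sample_3_mid from where it was at the start of the episode below 0.03 m) or (x of sample_2_mid in the frame of case_near between -0.04 and 0.04 m and y of sample_2_mid in the frame of case_near between -0.056 and 0.056 m and z of sample_2_mid in the frame of case_near between 0 and 0.022 m and x of sample_3_mid in the frame of case_far between -0.04 and 0.04 m and y of sample_3_mid in the frame of case_far between -0.056 and 0.056 m and z of sample_3_mid in the frame of case_far between 0 and 0.022 m and distance of sample_1_mid from where it was at the start of the episode below 0.03 m) or (x of sample_3_mid in the frame of case_near between -0.04 and 0.04 m and y of sample_3_mid in the frame of case_near between -0.056 and 0.056 m and z of sample_3_mid in the frame of case_near between 0 and 0.022 m and x of sample_1_mid in the frame of case_far between -0.04 and 0.04 m and y of sample_1_mid in the frame of case_far between -0.056 and 0.056 m and z of sample_1_mid in the frame of case_far between 0 and 0.022 m and distance of sample_2_mid from where it was at the start of the episode below 0.03 m) or (x of sample_3_mid in the frame of case_near between -0.04 and 0.04 m and y of sample_3_mid in the frame of case_near between -0.056 and 0.056 m and z of sample_3_mid in the frame of case_near between 0 and 0.022 m and x of sample_2_mid in the frame of case_far between -0.04 and 0.04 m and y of sample_2_mid in the frame of case_far between -0.056 and 0.056 m and z of sample_2_mid in the frame of case_far between 0 and 0.022 m and distance of sample_1_mid from where it was at the start of the episode below 0.03 m))); the robot touches nothing.
It fails at once if the ochre jar is shifted by more than 30 mm or tipped over (distance of ochre_jar from where it was at the start of the episode above 0.03 m or angle between ochre_jar's own z axis and vertical above 0.6 rad).
It fails at once if the wax tin is shifted by more than 30 mm or tipped over (distance of wax_tin from where it was at the start of the episode above 0.03 m or angle between wax_tin's own z axis and vertical above 0.6 rad).
It fails at once if the rubbing block is shifted by more than 30 mm or tipped over (distance of rubbing_block from where it was at the start of the episode above 0.03 m or angle between rubbing_block's own z axis and vertical above 0.6 rad).
It also fails if it takes over 72 s, if anything falls off the work surface, if the arm or the gripper's body presses on something with over 40 N, if the wrist force passes 120 N, or if a joint passes its speed limit or range.

## Working session

There is one attempt and no reset: what is moved stays moved. The work goes in short steps, each a Python script; the robot and the scene stay as the last script left them, time stands still between calls to the robot, and variables do not carry over. Pictures are saved under pics/ and viewed, and the job is handed in when it is done.

```bash
ls; mkdir -p pics
python3 - <<'E'
from plant import robot
import cv2
for n in("scene","top"):
    f=robot.grab_frame(n); cv2.imwrite(f"pics/{n}0.png",f); c=robot.get_calibration(n); print(n,c)
o=robot.observe(); print(o['time'],o['tool_pos'],o['tcp_rot'],o['gripper_width'],robot.tip_reach)
E
```

```text
pics
scene {'vertical_fov': 45.605745367442175, 'cx': 256.4683234410678, 'cy': 186.2581245013273, 'rvec': array([ 2.20521375, -0.80087117,  0.31805759]), 'tvec': array([-0.2765965 ,  0.42080203,  1.23134865])}
top {'vertical_fov': 49.005314683519906, 'cx': 261.40540176160187, 'cy': 197.43678838485533, 'rvec': array([ 2.17311554, -2.04228765,  0.22197363]), 'tvec': array([0.1257668 , 0.54318097, 1.12268835])}
0.1 [0.24109529 0.54919604 0.30318596] [-1.79932777e+02 -1.70013204e-02  1.56293250e+02] 0.08550519843043519 0.0726
```

View pics/scene0.png

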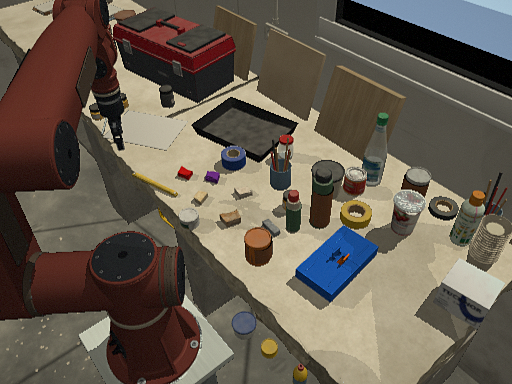

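View pics/top0.png

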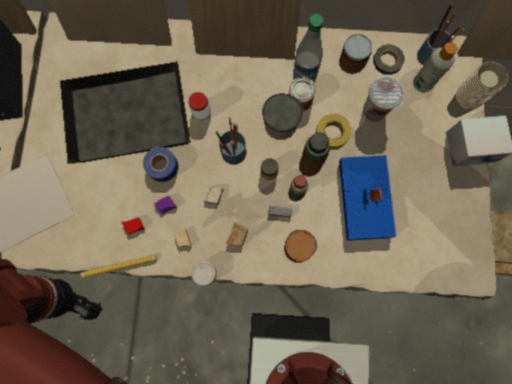

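The top view shows the blue cover at about (368,197) with an orange tab at (376,196), and the three stones near (236,236), (214,196) and (183,239). The orange tin is at (300,246) and the red and purple decoys at (133,226) and (165,205). I'll zoom in next.

```bash
cat > h.py <<'E'
import cv2, numpy as np
from plant import robot
def cam(n):
    c=robot.get_calibration(n); f=192/np.tan(np.radians(c['vertical_fov'])/2)
    K=np.array([[f,0,c['cx']],[0,f,c['cy']],[0,0,1]]); R=cv2.Rodrigues(c['rvec'])[0]
    return K,R,np.array(c['tvec']).ravel()
def unproj(n,px,z):
    K,R,t=cam(n); px=np.atleast_2d(px).astype(float)
    d=(R.T@np.linalg.inv(K)@np.c_[px,np.ones(len(px))].T).T; C=-R.T@t
    return C+d*((z-C[2])/d[:,2])[:,None]
def proj(n,P):
    K,R,t=cam(n); q=(K@(R@np.atleast_2d(P).T+t[:,None])).T
    return q[:,:2]/q[:,2:]
def zoom(f,x0,y0,x1,y1,s,name):
    cv2.imwrite(f"pics/{name}.png",cv2.resize(f[y0:y1,x0:x1],None,fx=s,fy=s,interpolation=cv2.INTER_CUBIC))
E
python3 - <<'E'
from h import *
t=cv2.imread('pics/top0.png')
zoom(t,100,140,340,300,3.3,'ztop_s'); zoom(t,320,140,420,260,5,'ztop_c')
s=cv2.imread('pics/scene0.png'); zoom(s,160,160,390,310,3.4,'zsc')
hsv=cv2.cvtColor(t,cv2.COLOR_BGR2HSV)
m=cv2.inRange(hsv,(100,150,60),(125,255,255)); m[:,:330]=0; m[:150]=0
cs=max(cv2.findContours(m,0,2)[0],key=cv2.contourArea); b=cv2.boxPoints(cv2.minAreaRect(cs)); print(b); print(cv2.approxPolyDP(cs,5,True)[:,0])
print(unproj('top',b,0.048).round(4))
for n in('top','scene'):
    K,R,tt=cam(n); print(n,(-R.T@tt).round(3))
E
```

```text
[[339.4753  158.26118]
 [386.18234 153.4294 ]
 [394.75528 236.30116]
 [348.04825 241.13295]]
[[384 156]
 [341 159]
 [349 239]
 [394 235]]
[[ 0.6658 -0.0584  0.048 ]
 [ 0.6889 -0.193   0.048 ]
 [ 0.4494 -0.2166  0.048 ]
 [ 0.428  -0.0875  0.048 ]]
top [0.286 0.149 1.211]
scene [-0.154 -0.663  1.143]
```

View pics/ztop_s.png

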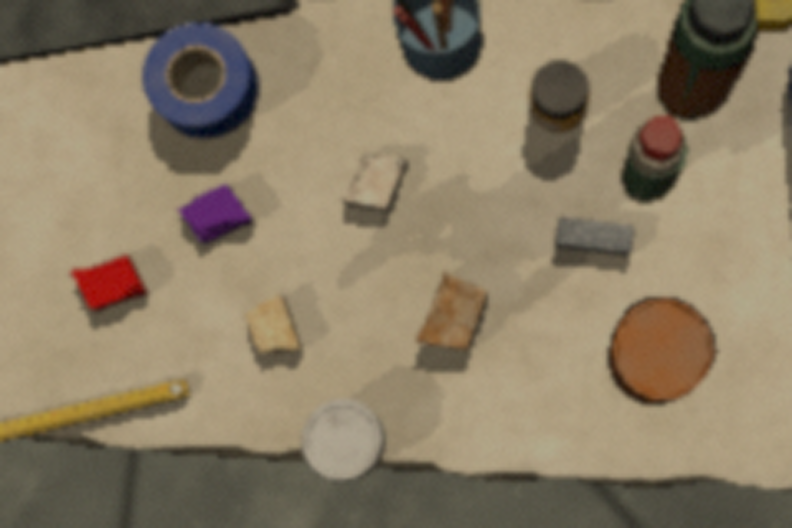

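View pics/ztop_c.png

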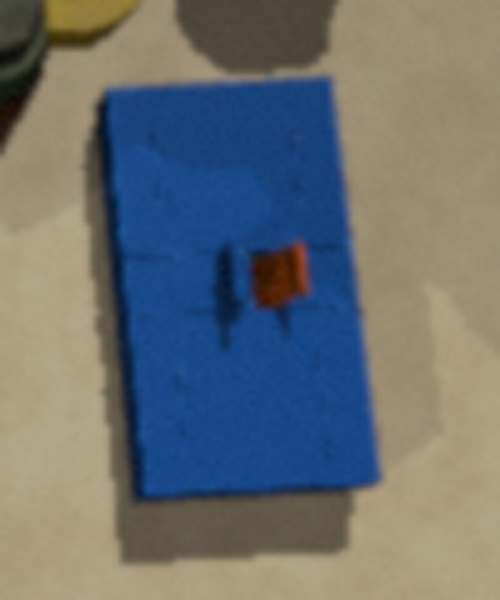

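View pics/zsc.png

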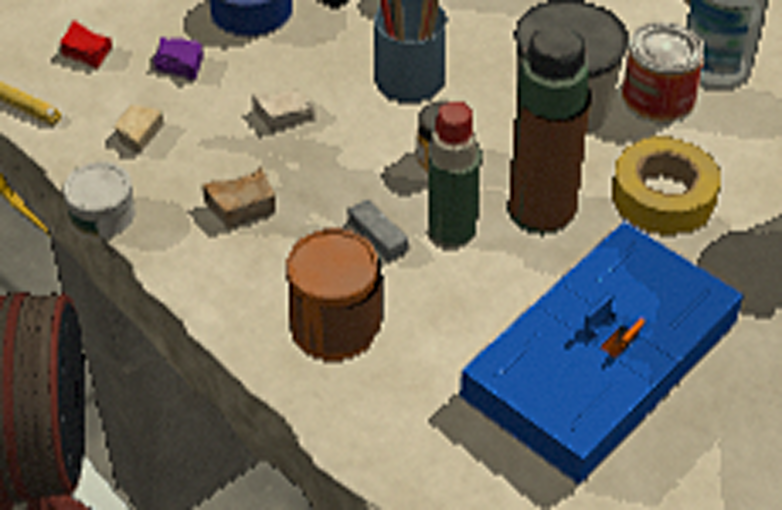

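The cover lies with its long side nearly along x. Its tab is on the right (-y) and its rib on the left. The stones, at zoomed (375,185), (272,327) and (452,310), are distinct from the red and purple decoys. Next I'll fit the cover's silhouette edges in both views and find the stones.

```bash
cat > cover.py <<'E'
from h import *
def cover_pose(ims,home=True,zb=0.008,roi=None):
    out={}
    for n in('top','scene'):
        hsv=cv2.cvtColor(ims[n],cv2.COLOR_BGR2HSV)
        m=cv2.inRange(hsv,(100,130,25),(130,255,255)) 
        x0,y0,x1,y1=roi[n]; k=np.zeros_like(m); k[y0:y1,x0:x1]=m[y0:y1,x0:x1]
        c=max(cv2.findContours(k,cv2.RETR_EXTERNAL,cv2.CHAIN_APPROX_NONE)[0],key=cv2.contourArea)
        hull=cv2.convexHull(c); cen=c[:,0].mean(0)
        cm=np.zeros_like(m); cv2.drawContours(cm,[hull],-1,255,-1)
        # rays on z=top of contour pts, classify by 4-side
        px=c[:,0].astype(float)
        # push half pixel outward
        v=px-cen; px=px+0.5*v/np.linalg.norm(v,axis=1)[:,None]
        zt=zb+0.04
        P=unproj(n,px,zt)[:,:2]; Q=unproj(n,px,zb)[:,:2]
        out[n]=(P,Q,px)
    return out
E
python3 - <<'E'
from cover import *
from scipy.optimize import least_squares
ims={n:cv2.imread(f'pics/{n}0.png') for n in('top','scene')}
o=cover_pose(ims,roi={'top':(330,145,410,260),'scene':(285,220,390,305)})
# model: center x,y yaw ; known dims
L,W=.237,.132
spec={'top':[('+x','T'),('-y','T'),('-x','B'),('+y','B')],'scene':[('+x','T'),('+y','T'),('-x','B'),('-y','B')]}
def res(p,only=None,full=False):
    x,y,a=p; c,s=np.cos(a),np.sin(a); r=[];lab={}
    for n in o:
        if only and n!=only: continue
        P,Q,px=o[n]
        for side,lv in spec[n]:
            X=(P if lv=='T' else Q)-[x,y]; X=X@np.array([[c,-s],[s,c]])
            ax=0 if side[1]=='x' else 1; sg=1 if side[0]=='+' else -1
            d=sg*X[:,ax]-(L if ax==0 else W)/2; oth=np.abs(X[:,1-ax])<((W if ax==0 else L)/2-.02)
            k=oth&(abs(d)<.012); r.append(d[k]); lab[n+side]=(round(np.median(d[k])*1e3,2),int(k.sum()))
    return lab if full else np.concatenate(r)
p=np.array([.5585,-.139,.098])
for only in('top','scene',None):
    q=p.copy()
    for i in range(15):
        # ICP-like: fixed assignment per iter via numeric
        def f(z): 
            return z
        J=[];r0=[]
        x,y,a=q;c,s=np.cos(a),np.sin(a)
        for n in o:
            if only and n!=only: continue
            P,Q,px=o[n]
            for side,lv in spec[n]:
                D=(P if lv=='T' else Q)-[x,y]; X=D@np.array([[c,-s],[s,c]])
                ax=0 if side[1]=='x' else 1; sg=1 if side[0]=='+' else -1
                d=sg*X[:,ax]-(L if ax==0 else W)/2; k=(np.abs(X[:,1-ax])<((W if ax==0 else L)/2-.02))&(abs(d)<.012)
                e=np.array([[c,s],[-s,c]])[ax]
                da=X[:,1] if ax==0 else -X[:,0]
                J.append(np.c_[-sg*e[0]*np.ones(k.sum()),-sg*e[1]*np.ones(k.sum()),sg*da[k]]); r0.append(d[k])
        q=q-np.linalg.lstsq(np.vstack(J),np.concatenate(r0),rcond=None)[0]
    print(only,q.round(4),np.degrees(q[2]).round(2),res(q,only,True))
# stones etc.
t=ims['top']
for name,pts,z in [('s1',[(440,275),(487,292),(467,350),(419,338)],.028),('s2',[(362,152),(406,160),(388,210),(345,205)],.022),('s3',[(248,316),(282,296),(300,345),(262,352)],.022),
   ('jar',[(558,90)],.062),('rub',[(557,217),(633,223),(632,255),(556,248)],.022),('otin',[(662,348)],.092),('green',[(660,138)],.167),('brown',[(722,10)],.227),('tin',[(344,440)],.044),('cup',[(440,20)],.1)]:
    px=np.array(pts)/3.3+[100,140]-0.35; P=unproj('top',px,z)
    print(name,P.mean(0).round(3),P[:,:2].round(3).tolist() if len(P)>1 else '', np.hypot(*P.mean(0)[:2]).round(3))
E
```

```text
top [ 0.5602 -0.1412  0.1147] 6.57 {'top+x': (np.float64(-3.04), 31), 'top-y': (np.float64(-2.95), 67), 'top-x': (np.float64(-2.83), 32), 'top+y': (np.float64(-3.11), 65)}
scene [ 0.5565 -0.143   0.1167] 6.69 {'scene+x': (np.float64(-1.79), 25), 'scene+y': (np.float64(-1.41), 39), 'scene-x': (np.float64(-1.85), 24), 'scene-y': (np.float64(-1.34), 41)}
None [ 0.5585 -0.1419  0.116 ] 6.65 {'top+x': (np.float64(-1.32), 31), 'top-y': (np.float64(-3.53), 67), 'top-x': (np.float64(-4.54), 31), 'top+y': (np.float64(-2.56), 65), 'scene+x': (np.float64(-3.91), 25), 'scene+y': (np.float64(-2.21), 40), 'scene-x': (np.float64(0.28), 24), 'scene-y': (np.float64(-0.53), 40)}
s1 [0.429 0.222 0.028] [[0.462, 0.235], [0.45, 0.194], [0.399, 0.208], [0.407, 0.249]] 0.483
s2 [0.541 0.299 0.022] [[0.567, 0.313], [0.562, 0.273], [0.517, 0.285], [0.519, 0.323]] 0.618
s3 [0.409 0.375 0.022] [[0.417, 0.397], [0.436, 0.37], [0.395, 0.35], [0.387, 0.382]] 0.555
jar [0.623 0.144 0.062]  0.639
rub [0.505 0.104 0.022] [[0.52, 0.138], [0.519, 0.072], [0.49, 0.071], [0.492, 0.137]] 0.516
otin [0.404 0.048 0.092]  0.407
green [0.559 0.063 0.167]  0.562
brown [0.644 0.026 0.227]  0.645
tin [0.317 0.303 0.044]  0.439
cup [0.667 0.246 0.1  ]  0.711
```

Run:
```python
from h import *
ims={n:cv2.imread(f'pics/{n}0.png') for n in('top','scene')}
def box(cx,cy,a,L,W,z0,z1):
    a=np.radians(a);R=np.array([[np.cos(a),-np.sin(a)],[np.sin(a),np.cos(a)]])
    b=np.array([[L,W],[L,-W],[-L,-W],[-L,W]])/2@R.T+[cx,cy]
    return [np.c_[b,np.full(4,z)] for z in(z0,z1)]
B=[box(.5585,-.142,6.65,.237,.132,.008,.048),box(.541,.299,-13,.055,.04,0,.022),box(.409,.375,26,.051,.037,0,.022),box(.429,.222,15,.064,.044,0,.028),box(.53,-.335,6.65,.237,.132,0,.04)]
for n in ims:
    s=4; im=cv2.resize(ims[n],None,fx=s,fy=s,interpolation=cv2.INTER_CUBIC)
    for b in B:
        for q in b: cv2.polylines(im,[((proj(n,q)+.5)*s-.5).round().astype(int)],True,(255,255,255),1)
    x0,y0,x1,y1=(150,150,250,260) if n=='top' else (180,170,260,235)
    c=im[y0*s:y1*s,x0*s:x1*s]; cv2.imwrite(f'pics/ovs_{n}.png',cv2.resize(c,None,fx=1.3,fy=1.3))
    x0,y0,x1,y1=(320,130,500,270) if n=='top' else (280,200,470,345)
    cv2.imwrite(f'pics/ovc_{n}.png',im[y0*s:y1*s,x0*s:x1*s])
```

```text
(no output)
```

View pics/ovs_top.png

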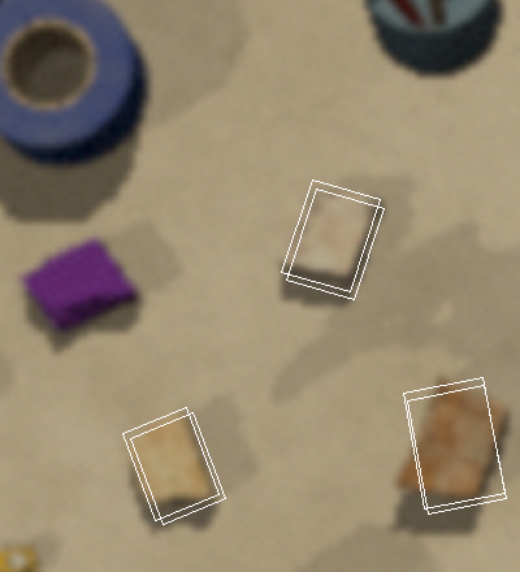

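View pics/ovs_scene.png

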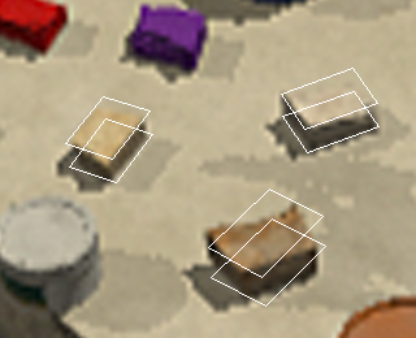

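View pics/ovc_top.png

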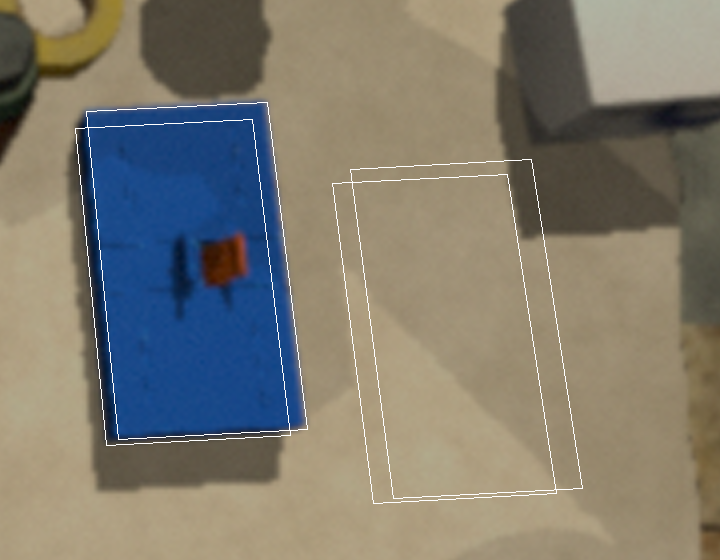

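View pics/ovc_scene.png

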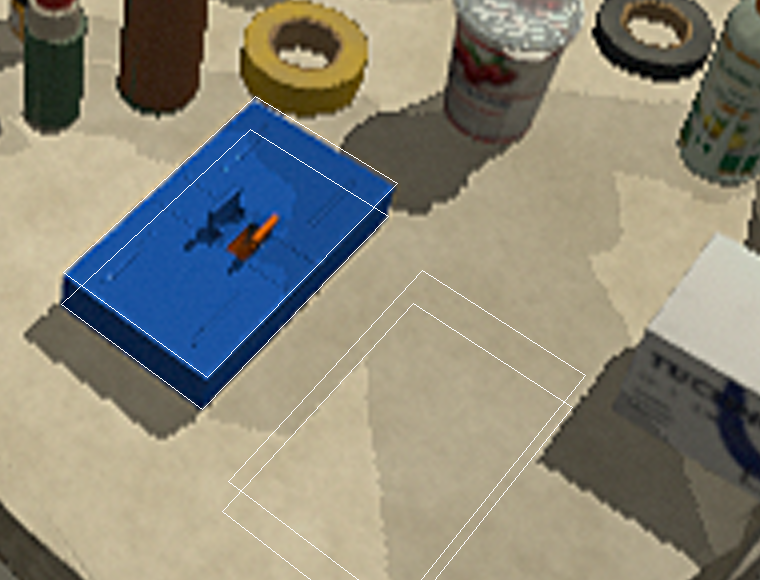

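The overlays fit the cover well (orange tab at about (225,258) in the top crop), and the planned set-down spot is clear bench. Now I'll approach the grip, staying high on the way.

```bash
cat >> h.py <<'E'
YAW=6.65; CX,CY=.5585,-.142
def st(tag=''):
    o=robot.observe(); print(tag,'t=%.2f'%o['time'],'p',np.round(o['tool_pos'],4),'F',np.round(o['ft_force'],1),'w %.4f'%o['gripper_width'],'q6 %.0f'%o['q'][5]); return o
def case(x,y,z):
    a=np.radians(YAW); return [CX+x*np.cos(a)-y*np.sin(a),CY+x*np.sin(a)+y*np.cos(a),z]
E
python3 - <<'E'
from h import *
for yw in(YAW,YAW-180):
    for nm,p in [('cov',[CX,CY,.3]),('set',[.53,-.335,.2]),('s2',[.541,.299,.2]),('s3',[.409,.375,.2]),('mid',[.43,0,.25])]:
        y=yw+{'s2':-13-YAW,'s3':26-YAW}.get(nm,0)
        q=robot.ik(p,[180,0,y]); print(yw,nm,None if q is None else np.round(q,0))
E
```

```text
6.65 cov [-27.   2.   1.  89.   0. 146.]
6.65 set [-44.  11.   0.  79.   0. 129.]
6.65 s2 [  17.    9.   -1.   79.    0. -150.]
6.65 s3 [  29.   -2.  -13.   79.    0. -177.]
6.65 mid [-18. -25. -28.  87.   0. 156.]
-173.35 cov [-27.   2.   1.  89.   0. -34.]
-173.35 set [-44.  11.   0.  79.   0. -51.]
-173.35 s2 [17.  9. -1. 79.  0. 30.]
-173.35 s3 [ 29.  -2. -13.  79.   0.   3.]
-173.35 mid [-18. -25. -28.  87.   0. -24.]
```

Run:
```python
from h import *
R=[180,0,YAW-180]
robot.move_pose([.42,.2,.33],R)
robot.move_pose([.44,-.08,.33],R)
robot.move_pose([CX,CY,.25],R)
st('above')
robot.line_to([CX,CY,.15],.15); 
s=robot.grab_frame('scene');t=robot.grab_frame('top')
zoom(s,280,150,420,310,3.5,'ap_s'); zoom(t,310,130,430,260,4.5,'ap_t')
print(robot.line_to([CX,CY,.126],.06,guard=8)); st('down')
```

```text
above t=3.31 p [ 0.5584 -0.1407  0.2502] F [-0.2  0.3  0.1] w 0.0852 q6 -34
False
down t=4.78 p [ 0.5583 -0.1419  0.1256] F [-0.1 -0.1  0.7] w 0.0857 q6 -34
```

View pics/ap_s.png

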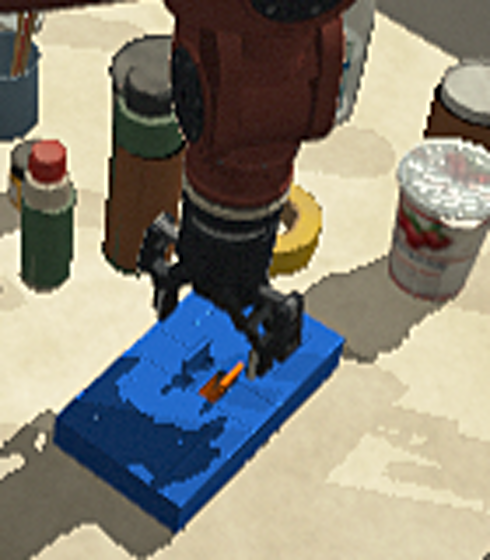

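View pics/ap_t.png

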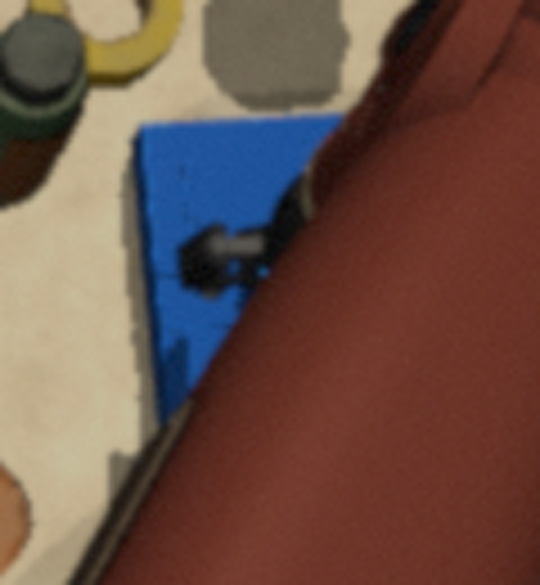

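The jaws straddle the tab at zoomed (222,382) and the rib. I'll close in steps and watch the lateral force.

Run:
```python
from h import *
for w in(.055,.04,.032,.026,.023):
    robot.set_gripper(w); st(w)
robot.pause(.15); st()
```

```text
0.055 t=5.19 p [ 0.5588 -0.1423  0.1265] F [ 1.2 -1.9  0.7] w 0.0551 q6 -34
0.04 t=5.49 p [ 0.5588 -0.1424  0.1265] F [ 0.4 -3.5  3.7] w 0.0399 q6 -34
0.032 t=5.74 p [ 0.5587 -0.1422  0.1262] F [ 0.7 -4.6  3.3] w 0.0320 q6 -34
0.026 t=5.98 p [ 0.5586 -0.1414  0.1263] F [0.8 0.3 7.5] w 0.0261 q6 -34
0.023 t=6.20 p [ 0.5585 -0.1407  0.1265] F [-1.3  3.6 11.2] w 0.0239 q6 -34
 t=6.35 p [ 0.5585 -0.1407  0.1265] F [-1.4  4.2 10.3] w 0.0234 q6 -34
```

Run:
```python
from h import *
robot.set_gripper(.02); o=st('grip'); robot.pause(.1)
p=np.array(o['tool_pos'])
robot.line_to([p[0],p[1],p[2]+.02],.05); st('up20')
robot.line_to([p[0],p[1],p[2]+.075],.08); st('up75')
s=robot.grab_frame('scene'); zoom(s,260,130,420,310,3.2,'lift_s')
```

```text
grip t=6.57 p [ 0.5585 -0.1403  0.1267] F [-2.5  7.5 13.1] w 0.0216 q6 -34
up20 t=7.23 p [ 0.5584 -0.1401  0.1466] F [-0.5 -0.1 -1.3] w 0.0213 q6 -34
up75 t=8.07 p [ 0.5583 -0.1402  0.2013] F [ 0.  -0.1 -2.7] w 0.0212 q6 -34
```

View pics/lift_s.png

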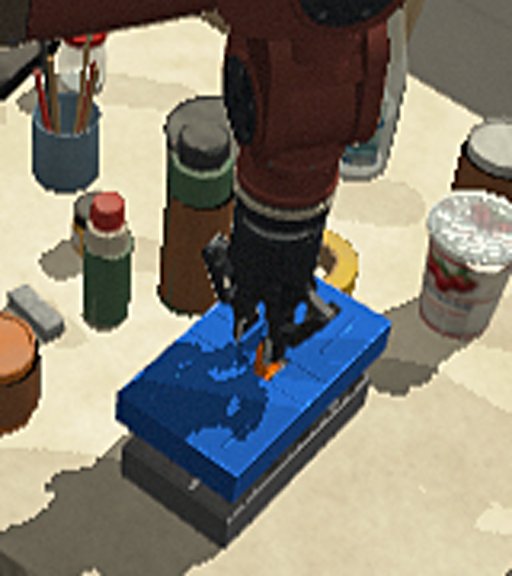

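The cover is lifted level and clear of the case. I'll move it to the set-down spot.

Run:
```python
from h import *
z=.203
robot.line_to([.5583,-.1402,z+.01],.15)
robot.line_to([.53,-.335,z+.01],.16); st()
robot.line_to([.53,-.335,.135],.15); st()
print(robot.line_to([.53,-.335,.114],.03,guard=5)); o=st('set')
robot.set_gripper(.06); st(); robot.set_gripper(.085); 
robot.line_to([.53,-.335,.25],.2); st()
s=robot.grab_frame('scene'); zoom(s,260,170,460,370,3,'set_s')
```

```text
t=9.76 p [ 0.5303 -0.3341  0.213 ] F [-0.7 -0.8 -1.6] w 0.0211 q6 -51
 t=10.43 p [ 0.5303 -0.335   0.1359] F [-0.5  0.5 -1.5] w 0.0212 q6 -51
True
set t=10.97 p [ 0.53   -0.3349  0.1189] F [0.1 1.3 4.5] w 0.0213 q6 -51
 t=11.43 p [ 0.5295 -0.3343  0.1178] F [ 0.4  0.3 -0.2] w 0.0600 q6 -51
 t=12.62 p [ 0.5297 -0.3347  0.2486] F [-0.6  1.2 -0.8] w 0.0852 q6 -51
```

View pics/set_s.png

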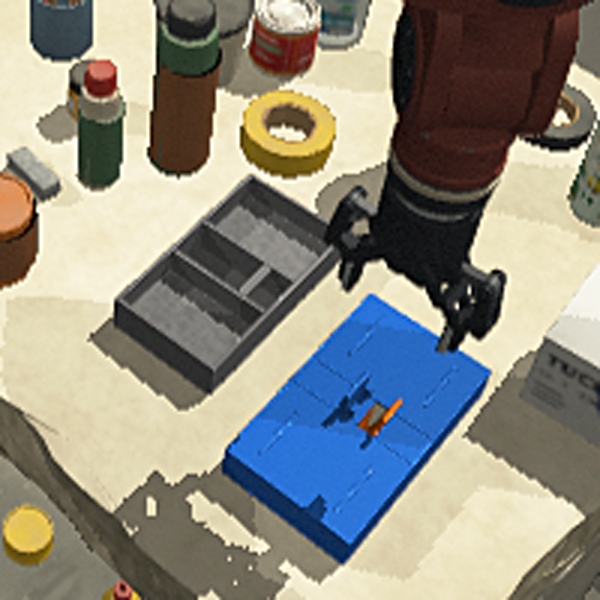

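The cover stands flat beside the open case. Next is sample 2, for the far compartment.

Run:
```python
from h import *
R=[180,0,YAW-180]
robot.move_pose([.46,-.2,.33],R)
robot.move_pose([.43,.0,.33],R)
robot.move_pose([.45,.22,.31],[180,0,-13-180])
robot.move_pose([.541,.299,.20],[180,0,-13-180])
robot.line_to([.541,.299,.12],.2)
s=robot.grab_frame('scene'); zoom(s,180,100,320,270,3.4,'s2_s')
print(robot.line_to([.541,.299,.0765],.08,guard=8)); st('s2 down')
robot.set_gripper(.02); st('s2 grip'); robot.pause(.1)
robot.line_to([.541,.299,.12],.1); st('s2 lift')
s=robot.grab_frame('scene'); zoom(s,180,100,320,270,3.4,'s2_g')
```

```text
False
s2 down t=17.09 p [0.541  0.299  0.0764] F [ 0.  -0.3 -0.2] w 0.0852 q6 30
s2 grip t=17.59 p [0.5415 0.2991 0.0774] F [-1.4 -0.4  5.3] w 0.0374 q6 30
s2 lift t=18.27 p [0.541  0.299  0.1198] F [ 0.5  0.1 -0.6] w 0.0374 q6 30
```

View pics/s2_s.png

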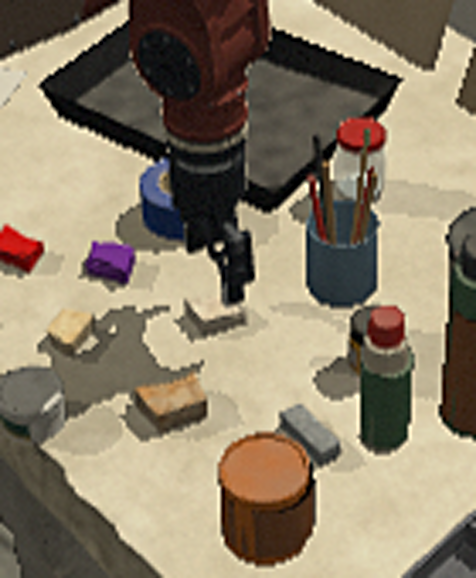

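View pics/s2_g.png

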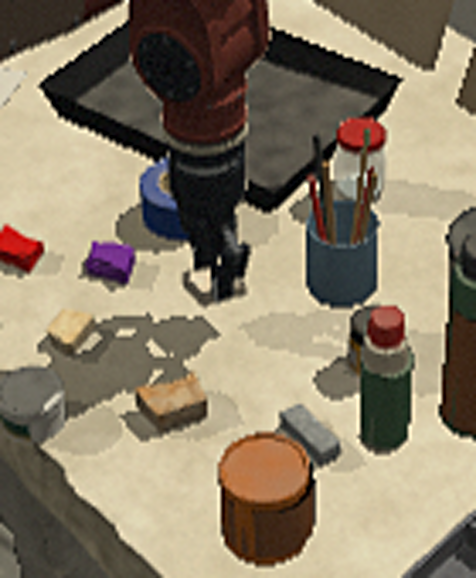

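The stone is held (37 mm wide) and level. I'll carry it past the front of the bottles to the far compartment.

Run:
```python
from h import *
R=[180,0,YAW-180]
robot.line_to([.541,.299,.20],.25)
robot.move_pose([.45,.22,.31],[180,0,-13-180])
robot.move_pose([.43,.0,.32],R)
robot.move_pose([.47,-.13,.30],R)
p=case(.068,0.001,.0)
robot.move_pose(p[:2]+[.18],R); st('over')
robot.line_to(p[:2]+[.13],.15)
s=robot.grab_frame('scene'); zoom(s,260,130,420,310,3.2,'f_s')
print(robot.line_to(p[:2]+[.092],.05,guard=5)); st('down')
robot.set_gripper(.055); st('rel')
robot.line_to(p[:2]+[.17],.2); robot.set_gripper(.085)
s=robot.grab_frame('scene'); zoom(s,260,130,420,310,3.2,'f_s2')
```

```text
over t=21.78 p [ 0.6258 -0.1323  0.1812] F [-0.6 -0.2  0.2] w 0.0378 q6 -30
True
down t=23.00 p [ 0.6253 -0.1329  0.0935] F [-0.7  0.6  4.6] w 0.0379 q6 -30
rel t=23.32 p [ 0.6247 -0.1326  0.0925] F [-0.   0.3  0.6] w 0.0553 q6 -30
```

View pics/f_s.png

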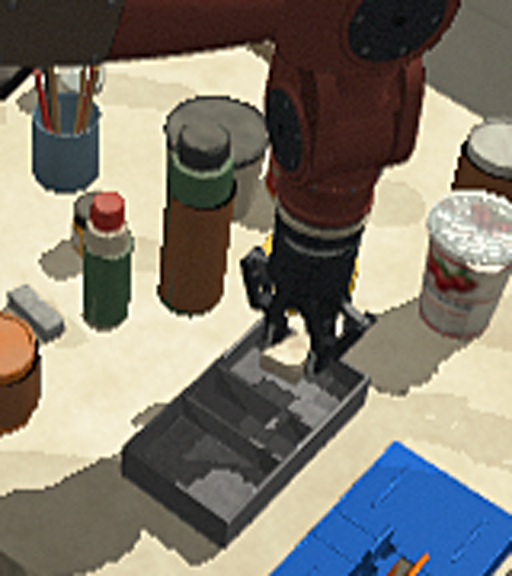

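View pics/f_s2.png

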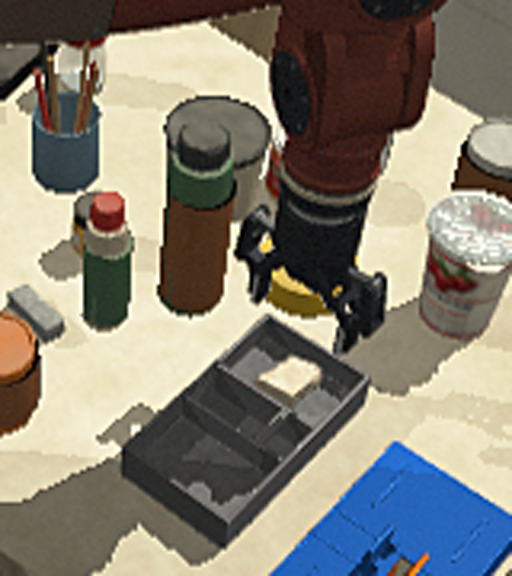

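Sample 2 lies flat in the far compartment at zoomed (290,378). Now sample 3.

Run:
```python
from h import *
R=[180,0,YAW-180]; R3=[180,0,26-180]
robot.line_to(case(.068,.001,.22),.25)
robot.move_pose([.47,-.13,.32],R)
robot.move_pose([.43,.0,.33],R)
robot.move_pose([.42,.22,.31],R3)
robot.move_pose([.410,.376,.18],R3)
robot.line_to([.410,.376,.12],.2)
s=robot.grab_frame('scene'); zoom(s,150,100,290,270,3.4,'s3_s')
print(robot.line_to([.410,.376,.0765],.08,guard=8)); st('s3 down')
robot.set_gripper(.02); st('grip'); robot.pause(.1)
robot.line_to([.410,.376,.12],.1); st('lift')
s=robot.grab_frame('scene'); zoom(s,150,100,290,270,3.4,'s3_g')
```

```text
False
s3 down t=28.93 p [0.41   0.376  0.0764] F [ 0.4 -0.5 -0.1] w 0.0849 q6 3
grip t=29.46 p [0.4104 0.3763 0.0772] F [ 0.4 -0.5  6. ] w 0.0341 q6 3
lift t=30.14 p [0.4099 0.376  0.1198] F [-0.8 -0.3 -1.1] w 0.0339 q6 3
```

View pics/s3_s.png

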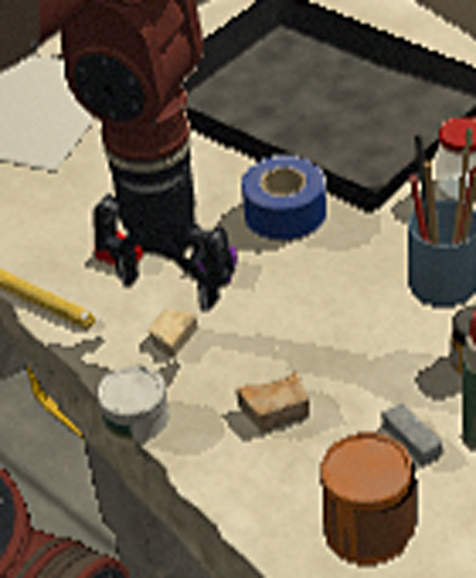

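View pics/s3_g.png

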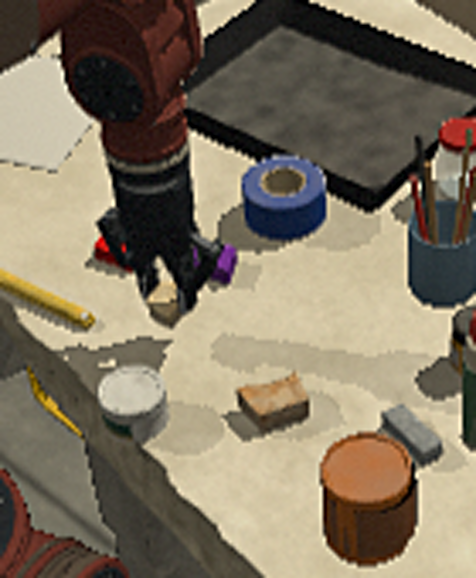

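Sample 3 is gripped level (34 mm wide) and nothing else moved. I'll place it in the near compartment, then back off.

Run:
```python
from h import *
R=[180,0,YAW-180]; R3=[180,0,26-180]
robot.line_to([.410,.376,.20],.25)
robot.move_pose([.42,.22,.31],R3)
robot.move_pose([.43,.0,.32],R)
robot.move_pose([.44,-.10,.30],R)
p=case(-.068,0.001,.0)
robot.move_pose(p[:2]+[.18],R); st('over')
robot.line_to(p[:2]+[.13],.15)
s=robot.grab_frame('scene'); zoom(s,260,150,420,330,3.2,'n_s')
print(robot.line_to(p[:2]+[.092],.05,guard=5)); st('down')
robot.set_gripper(.055); st('rel')
robot.line_to(p[:2]+[.2],.2); robot.set_gripper(.085)
robot.move_pose([.44,-.05,.33],R); robot.move_pose([.42,.2,.33],R); robot.move_pose([.30,.40,.33],R); robot.pause(.3); st('end')
s=robot.grab_frame('scene'); t=robot.grab_frame('top'); cv2.imwrite('pics/end_scene.png',s);cv2.imwrite('pics/end_top.png',t)
zoom(s,260,180,440,350,3.3,'e_s'); zoom(t,200,130,500,270,2.6,'e_t')
```

```text
over t=33.43 p [ 0.4911 -0.1477  0.1811] F [-0.1  0.5 -0.1] w 0.0338 q6 -38
True
down t=34.66 p [ 0.4902 -0.1486  0.0933] F [-1.2  0.3  6.5] w 0.0340 q6 -38
rel t=35.00 p [ 0.4898 -0.1483  0.0926] F [-0.2  0.2  0.1] w 0.0547 q6 -38
end t=39.02 p [0.3007 0.3994 0.33  ] F [-0.  -0.1  0.5] w 0.0848 q6 31
```

View pics/e_s.png

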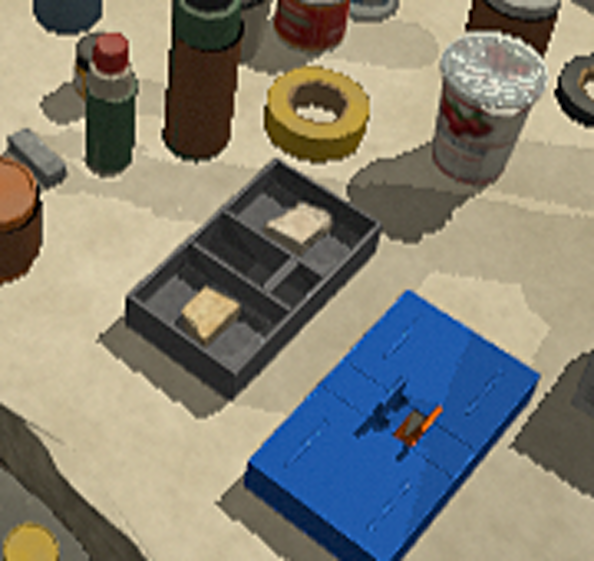

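View pics/e_t.png

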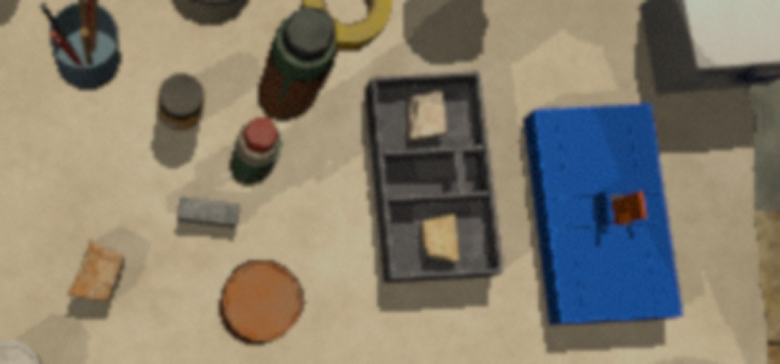

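View pics/end_top.png

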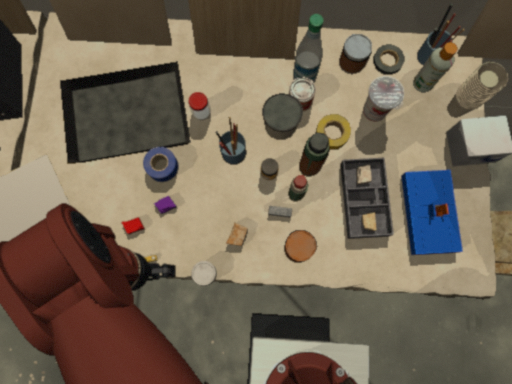

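Both stones lie within their compartments, at top-view pixels (364,175) and (370,221). The cover stands flat at (432,212) and sample 1 and the bystanders haven't moved, so I'll hand in.

Run:
```python
from h import *
px=np.array([[427,115],[440,240]])/2.6+[200,130]-.3
P=unproj('top',px,.036)[:,:2]-[CX,CY]; a=np.radians(YAW)
print('case frame',(P@np.array([[np.cos(a),-np.sin(a)],[np.sin(a),np.cos(a)]])).round(3))
d=cv2.absdiff(cv2.imread('pics/top0.png'),cv2.imread('pics/end_top.png')).max(2)
for n,(x,y) in dict(s1=(236,236),jar=(268,172),tin=(204,273),rub=(280,213)).items(): print(n,d[y-9:y+9,x-9:x+9].mean().round(1))
robot.job_done(); st()
```

```text
case frame [[ 0.069  0.002]
 [-0.072  0.003]]
s1 18.6
jar 6.2
tin 11.2
rub 11.0
the job is handed in; nothing more can be done
the job is handed in; nothing more can be done
```

Run:
```python
import cv2,numpy as np
a,b=[cv2.imread(f'pics/{n}.png',0).astype(np.float32) for n in('top0','end_top')]
for n,(x,y) in dict(s1=(236,236),jar=(268,172),tin=(204,273),rub=(280,213)).items():
    s=np.s_[y-16:y+16,x-16:x+16]; print(n,cv2.phaseCorrelate(a[s].copy(),b[s].copy(),cv2.createHanningWindow((32,32),cv2.CV_32F)))
```

```text
s1 ((0.019755693582167666, -0.10925434907115061), 0.8270599665120244)
jar ((-0.031154048248538402, 0.007394316913915233), 0.9123987429775298)
tin ((-0.0578178118832966, 0.09645866277291049), 0.9480486563406885)
rub ((-0.11459382487836578, -0.08511421564433874), 0.8296856209635735)
```

The job is handed in at about 39 s of the 72 s allowed; no verdict is reported, so success rests on the checks below.

**What I did**
- **Cover:** I pinched the snap tab against the thumb rib; the fingers stopped at about 24 mm, then 21 mm once squeezed harder. I lifted the cover straight up about 75 mm and set it down flat on the bench on the -y side of the case.
- **Samples:** Sample 2 (beige-grey) went into the far compartment and sample 3 (ochre) into the near one. Sample 1 stayed where it was.

**Last checks**
- **Stones:** In the case frame, the pictures put them at (0.069, 0.002) m and (-0.072, 0.003) m. The compartment centres are at x = ±0.068 m. Both look flat in both views, though I judged that by eye.
- **Cover:** It stands right way up and clear of the case. It touched down at the height expected for resting on the bench.
- **Not disturbed:** Sample 1 showed a fairly large brightness difference from the first picture. An image-shift comparison, run after hand-in, gave 0.13 pixel or less (under 0.5 mm) for sample 1, the jar, the tin and the rubbing block. The difference is therefore probably lighting or shadow.
- **Disagreement:** The two cameras placed the cover 3.7 mm apart in x and 1.8 mm apart in y. I used the combined fit, and the low side forces while pinching (under 8 N) showed that it was good enough.

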